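Set the air regulator to the yellow mark and pull its knob out to lock

ROBOT

A 6-joint arm with a two-finger parallel gripper is mounted at the origin on the work surface. World frame = base frame: x ahead of the robot, y to its left, z up, the work surface at z = 0. Lengths are in m, angles in rad, forces in N, time in s.
With the tool pointing down it reaches from about 0.35 to 0.775 m from the base axis. Payload 7.3 kg.
Tool frame: the origin (TCP) lies at the centre of the arm's flange, where the gripper is bolted on; the fingertips stand 178 mm ahead of it and the grasp point (between the pads) lies 159 mm ahead of it (tip_extent is the distance from the TCP to the fingertips, in m); z points along the fingers, y is the line along which they close (so a half turn about z gives the same grasp; the last joint's range is limited). The gripper opens to 92 mm and grips with 3 to 60 N. Pads are 19 mm wide; open, the fingers measure 130 mm over their backs; the gripper's body (75 mm by 190 mm) begins 47 mm behind the grasp point.
Start: joints at [1.04, 0.342, 1.524, -0, 1.275, -0.146], TCP at [0.197, 0.487, 0.405] pointing down, gripper open.
Joint ranges: [-2.53, 2.53], [-0.77, 2.02], [0.04, 2.7], [-1, 4.14], [0.28, 2.66], [-3.11, 3.11]. Speed limits (rad/s): [2.57, 2.57, 3.14, 3.14, 3.14, 3.14].

INTERFACE

Orientations are given as [roll, pitch, yaw] about the fixed x, y, z axes, in that order (R = Rz(yaw) Ry(pitch) Rx(roll)).
In Python, from cell import * gives the robot as it stands.
- The arm moves only by the tool arm_command, never from a script. Its arguments are lists of equal length, an entry for each row: "xyz": the shift along the world's x, y, z in mm, a list of three; "spin": the turn about the world's z in degrees. In form: {"xyz": [[tx, ty, tz], ...], "spin": [spin, ...]}. A call has 1 to 20 rows; each row shifts and turns the commanded pose from where the row before left it; what a row does not reach is not made up. A row lasts 1/10 s, in which the tool goes at most 50 mm and 8.59 degrees, less where a joint would pass 70% of its speed; a pose out of reach is approached as far as the arm can. A call with a gripper value outside its range is refused whole. "jaw" is the opening, from -1 (shut) to 1 (fully open), set as the call begins (left out, the last holds). The fingers move at their own pace and stop on an object; "squeeze" is the grip in N (left out, the last holds). Time passes only in rows, so rows that do not move let the fingers close. It gives the time, the measured TCP pose, the force, the opening and the grip force at its end, in the units of the state.
- observe(): the state, without advancing time (a new reading comes with each control period).
- read_camera(name): name is "side" or "top" or "wrist"; returns a dict with "img" (400x640x3 uint8, red, green, blue), "depth" (400x640 float32, m along the optical axis (not along the pixel's ray), 0 where there is no reading), "fx", "fy", "cx", "cy" (pixels), "world_from_camera" (4x4, takes a point from camera to world coordinates). Camera axes: x right, y up, looking along -z (the intrinsics and any distortion apply to the point x, -y, -z); pixel columns grow to the right and rows downward; lengths in m; the calibration is good to about 2 mm. The wrist camera is an equidistant fisheye: a pixel r from the principal point sees the ray r / f radians off the axis. A picture is of the moment at which its call begins.
- hand_in(): hands the job in; it is judged then, once.
The state is a dict: "time": time; "qpos": joint angles; "qvel": joint speeds; "joint_efforts": joint torques, N m; "tool_pos": TCP position; "tool_rot": TCP orientation; "contact_force": force on the tool from outside, world axes, zero at the start; "torque": the same for the moment, N m; "opening": finger opening in m; "grip_force": force on a finger pad.
Only numpy, scipy, OpenCV 4.12 (cv2) and the standard library are available. Lean on these libraries where they do the work, as an engineer would, in place of code of your own. Each camera call takes 0.05 s, during which the arm holds its last target. There are 200 camera calls.

TASK

Set the clamping-air pressure: turn the black knob on the regulator clockwise until its white pointer is at the yellow mark on the dial, then pull it straight up into its locked position, up to its stop, and let go of it. The knob comes out only at its hidden notch, 5 to 23 degrees clockwise past the yellow mark, so go on from the mark little by little with light pulls to feel for it, and never wrench or yank the knob while it is blocked or at its stop. Leave everything else on the bench where it is.

Things in the scene. Friction and masses are not known exactly. Their poses are not given: they have to be found in the camera images.
- regulator: compressed-air regulator bolted to the bench: steel foot 160 x 130 x 8 mm, square aluminium body 100 mm wide, round grey bonnet 104 mm across reaching 84 mm above the bench, pipe stubs on both sides (body y, out to 88 mm). Origin: centre of the foot's underside, on the vertical knob axis
- dial: grey dial disc fixed on the bonnet, 120 mm across, top 89 mm above the bench, with painted radial marks 45 to 58 mm from the axis: one broad yellow, one blue, three thin white. Origin: centre of its underside, on the knob axis; its -x points to the yellow mark. The hidden lock ring inside has one notch for the yellow mark and one for the blue mark (63 degrees clockwise of the yellow; not wanted)
- yellow_mark (a point): middle of the yellow mark, 51 mm from the knob axis, on the dial's top. Its notch is centred 0.08 to 0.40 rad (5 to 23 degrees) clockwise past the mark (differently each time) and lets the key in within about 0.04 rad of its centre; the knob then rises to the stop and the key in the notch keeps it from turning
- pointer_tip (a point): tip of the knob's white pointer, 42 mm from the knob axis, 97 mm above the bench with the knob down; it turns and rises with the knob
- knob_grip (a point): point on the knob axis to grip, 121 mm above the bench with the knob down. The knob is a black disc 52 mm across (its top 98 mm above the bench: finger tips stay above that) with an upright bar grip: 46 mm long in the pointer's direction, 16 mm thick, top at 133 mm, vertical faces, pinched across its 16 mm from above and lifted by friction
- knob_turn (a joint): knob angle (rad), grows clockwise seen from above, from -1.3 to 1.9 at its end stops; 0 when the pointer points along the regulator's -x. It stays where it is left (friction about 0.06 N m). At the start the pointer stands 0.4 to 1.0 rad anticlockwise of the yellow mark, so it must be turned clockwise
- knob_lift (a joint): how far the knob is pulled up (m): 0 down, 0.014 at the stop in the locked position. Sliding takes about 3 N plus the knob's weight of 1 N; it stays where it is left. An orange collar shows under it when it is up
- knob_key (a point): hidden steel key on the knob's stem, 40 mm from the axis, under the pointer; this point: its top, 48 mm above the bench. Away from a notch it strikes the lock ring after 2 mm of lift and blocks the knob. Ring and stop are sprung: about 5 N for each further mm of lift, 20 N m per rad in turning. Key and ring take 20 N at most, in pulling or turning
- bracket: loose yellow steel angle bracket 90 x 50 x 50 mm, origin under its centre; leave alone
- wrench: loose steel wrench 180 mm long, 8 mm thick, lying along its x, origin under its centre; leave alone
- flange: loose turned steel flange, 100 mm disc with a 44 mm hub, 26 mm high, origin under its centre; leave alone
- blue_bin: loose open blue plastic bin 160 x 110 x 70 mm, origin under its centre; leave alone
- carton: loose closed cardboard carton 130 x 100 x 90 mm, origin under its centre; leave alone
- screwdriver: loose screwdriver with orange handle, 200 mm long, 26 mm thick, lying along its x, origin under its centre; leave alone
Mind the look-alikes: they are no part of the job. What is shaped like the regulator but pink is not meant.

How it is judged:
On the way:
1. the knob, still down, is turned so that its pointer stands at the yellow mark or its notch (y of pointer_tip in the frame of dial between -0.006 and 0.021 m and x of pointer_tip in the frame of dial below 0 m and value of joint knob_lift below 0.007 m), for 0.2 s.
At the end, for the whole second after the job is handed in: the knob is pulled out at least 11 mm (of 14) and stays there at rest, its pointer in the notch of the yellow mark (pointer tip between 6 mm anticlockwise and 21 mm clockwise of the line from the knob axis to the mark, which covers every place of the notch) (y of pointer_tip in the frame of dial between -0.006 and 0.021 m and x of pointer_tip in the frame of dial below 0 m and value of joint knob_lift above 0.011 m and velocity of joint knob_lift between -0.01 and 0.01 m/s and velocity of joint knob_turn between -0.1 and 0.1 rad/s); the robot touches nothing.
It fails at once if the knob is wrenched: its key presses on the lock ring or stop with more than 20 N (contact force between knob_lift and dial above 20 N).
It fails at once if a loose thing on the bench is moved by more than 15 mm (distance of any of bracket, wrench, flange, blue_bin, carton, screwdriver from where it was at the start of the episode above 0.015 m).
It also fails if it takes over 64 s, if anything falls off the work surface, if the arm or the gripper's body presses on something with over 40 N, if the wrist force passes 120 N, or if a joint passes its speed limit or range.

## Working session

There is one attempt and no reset: what is moved stays moved. The work goes in short steps, Python scripts to look and compute and a tool call to move; the robot and the scene stay as the last step left them, time stands still between calls to the robot, and variables do not carry over. Pictures are saved under pics/ and viewed, at most 10 in all, crops included, and the job is handed in when it is done.

Besides the shell and the picture viewer there is one more tool, called as name(argument=value, ...) on one line, values as JSON. arm_command: Moves the arm, as the interface text tells. Its arguments: {"type":"object","properties":{"xyz":{"type":"array","items":{"type":"array","items":{"type":"number"}}},"spin":{"type":"array","items":{"type":"number"}},"jaw":{"type":"number"},"squeeze":{"type":"number"}},"required":["xyz","spin"]}

```bash
ls; mkdir -p pics
python3 - <<'E'
from cell import *
import cv2,numpy as np
for n in ["top","side"]:
    c=read_camera(n); cv2.imwrite(f"pics/{n}0.png",c["img"][:,:,::-1]); np.savez(f"{n}0.npz",**c)
    print(n,c["fx"],c["cx"],c["cy"],np.round(c["world_from_camera"],3).tolist())
print(observe())
E
```

```text
pics
top 409.308532659792 312.5511659297415 192.2477658358175 [[0.026, 0.99, -0.136, 0.348], [-1.0, 0.024, -0.012, -0.07], [-0.008, 0.137, 0.991, 1.283], [0.0, 0.0, 0.0, 1.0]]
side 370.8294001318271 317.4807869262707 197.56874759669108 [[0.773, 0.31, -0.553, -0.073], [-0.634, 0.369, -0.68, -0.797], [-0.007, 0.876, 0.482, 0.604], [0.0, 0.0, 0.0, 1.0]]
{'time': 0.1, 'qpos': array([ 1.04000492e+00,  3.42643606e-01,  1.52493692e+00,  9.86245667e-06,
        1.27542547e+00, -1.45983896e-01]), 'qvel': array([ 0.00032794, -0.00213718, -0.00239326, -0.00100496, -0.00062396,
        0.00150082]), 'joint_efforts': array([ 9.30532478e-04, -4.32010782e+01, -2.44692099e+01,  7.18964869e-02,
        5.25132869e-02, -2.80782945e-05]), 'tool_pos': array([0.19697885, 0.48650615, 0.40411381]), 'tool_rot': array([-3.14019571e+00, -2.14924715e-04,  2.75678211e+00]), 'contact_force': array([ 0.13619685,  0.12375526, -0.65413697]), 'torque': array([ 0.08094479, -0.02788621,  0.03406565]), 'grip_force': 0.0, 'opening': 0.09177795186266402}
```

View pics/top0.png

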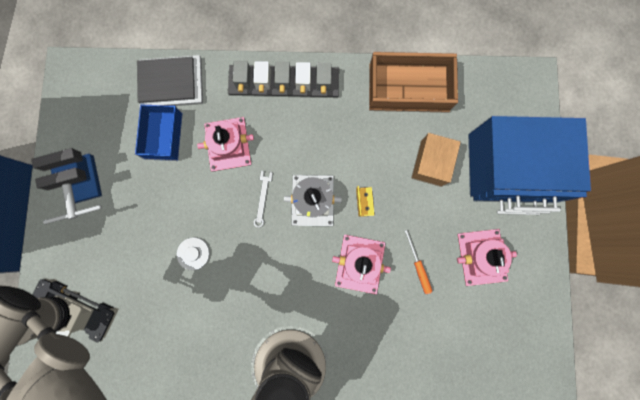

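View pics/side0.png

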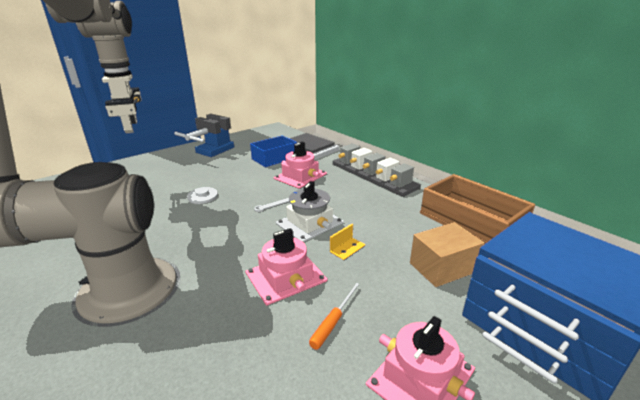

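The top view shows the grey regulator at about pixel (313,199), between the wrench on its left and the bracket at (366,201). The side view shows it at (310,205). Next I'll crop in and measure.

```bash
cat > h.py <<'E'
import numpy as np,cv2
def ray(c,u,v,z):
    T=c["world_from_camera"]; d=T[:3,:3]@np.array([(u-c["cx"])/c["fx"],-(v-c["cy"])/c["fy"],-1]); o=T[:3,3]
    return o+d*(z-o[2])/d[2]
def rectify(c,xy,z,half=.08,s=4000):
    "orthophoto of plane z: col = -y, row = -x"
    n=int(2*half*s); g=np.arange(n)/s-half
    Y,X=np.meshgrid(-g+xy[1],-g+xy[0]); P=np.stack([X,Y,np.full_like(X,z)],-1)
    T=c["world_from_camera"]; q=(P-T[:3,3])@T[:3,:3]
    u=c["cx"]-c["fx"]*q[...,0]/q[...,2]; v=c["cy"]+c["fy"]*q[...,1]/q[...,2]
    return cv2.remap(c["img"],u.astype(np.float32),v.astype(np.float32),cv2.INTER_CUBIC)
E
python3 - <<'E'
from h import *
c=dict(np.load("top0.npz"))
xy=ray(c,313,199,.09)[:2]; print(xy)
o=rectify(c,xy,.089,.075,4000); cv2.imwrite("pics/ortho0.png",o[:,:,::-1])
print([ray(c,*p) for p in [(265,198,0),(366,201,0)]])
E
```

```text
[ 0.49215368 -0.05759137]
[array([0.50248162, 0.09516923, 0.        ]), array([ 0.50078257, -0.22387196,  0.        ])]
```

View pics/ortho0.png

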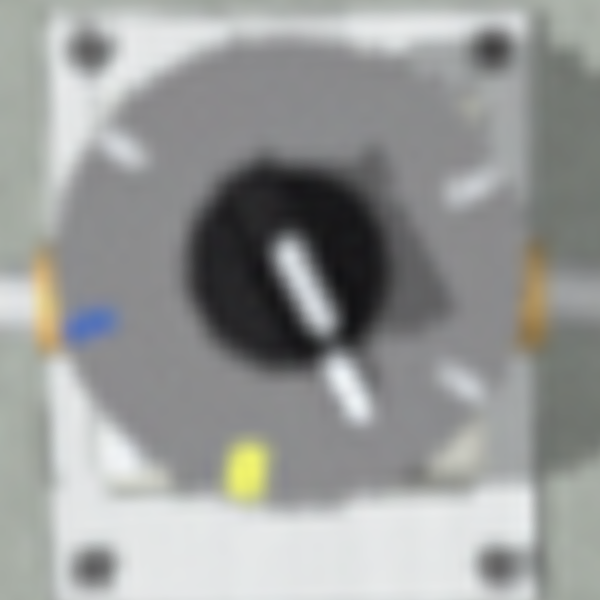

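The enlarged view is at 4 px/mm and centred on world (0.492,-0.0576):
- **Dial centre:** about (292,268), which gives a knob axis of about (0.500,-0.056).
- **Yellow mark:** (247,472).
- **Pointer tip:** (365,420), so the pointer is about 37° anticlockwise of yellow.

I'll move above the knob and line up with the bar.

arm_command(xyz=[[20, -36, 0], [20, -36, 0], [20, -36, 0], [20, -36, 0], [20, -36, 0], [20, -36, 0], [20, -36, 0], [20, -36, 0], [20, -36, 0], [20, -36, 0], [20, -36, 0], [20, -36, 0], [20, -36, 0], [20, -36, 0], [20, -36, 0], [3, -3, 0], [0, 0, 0], [0, 0, 0], [0, 0, 0]], spin=[3.1, 3.1, 3.1, 3.1, 3.1, 3.1, 3.1, 3.1, 3.1, 3.1, 3.1, 3.1, 3.1, 3.1, 3.1, 0, 0, 0, 0], jaw=1)

```text
time: 2.0
tool_pos: [0.4995, -0.0552, 0.4048]
tool_rot: [3.141, -0.0, -2.714]
contact_force: [0.6, 0.1, 0.2]
opening: 0.0917
grip_force: 0.0
```

Run:
```python
from cell import *
from h import *
c=read_camera("wrist"); np.savez("wrist1.npz",**c); cv2.imwrite("pics/wrist1.png",c["img"][:,:,::-1])
T=c["world_from_camera"]; print(c["fx"],c["cx"],c["cy"],T.round(3).tolist()); s=observe(); print(s["tool_pos"],np.degrees(s["tool_rot"]),s["contact_force"],s["qpos"])
def rw(xy,z,half,sc):
    n=int(2*half*sc); g=np.arange(n)/sc-half
    Y,X=np.meshgrid(-g+xy[1],-g+xy[0]); P=np.stack([X,Y,np.full_like(X,z)],-1)
    q=(P-T[:3,3])@T[:3,:3]; x,y,zz=q[...,0],-q[...,1],-q[...,2]
    r=np.hypot(x,y); th=np.arctan2(r,zz); return cv2.remap(c["img"],(c["cx"]+c["fx"]*th*x/r).astype(np.float32),(c["cy"]+c["fy"]*th*y/r).astype(np.float32),cv2.INTER_CUBIC)
a=[rw((.5,-.056),z,.075,2600)for z in (.089,.133)]
cv2.imwrite("pics/ow1.png",np.hstack(a)[:,:,::-1])
```

```text
309.70691628693146 323.5577672752901 200.1555107795173 [[-0.416, -0.867, -0.273, 0.426], [0.909, -0.397, -0.126, -0.089], [0.001, -0.3, 0.954, 0.385], [0.0, 0.0, 0.0, 1.0]]
[ 0.49956984 -0.05521124  0.40491209] [ 1.79983027e+02  1.33866818e-04 -1.55467445e+02] [0.88027623 0.02819637 0.6987611 ] [-2.62733278e-01  3.00966379e-01  1.58348870e+00  2.41552139e-04
  1.25732455e+00 -2.26177796e+00]
```

View pics/ow1.png

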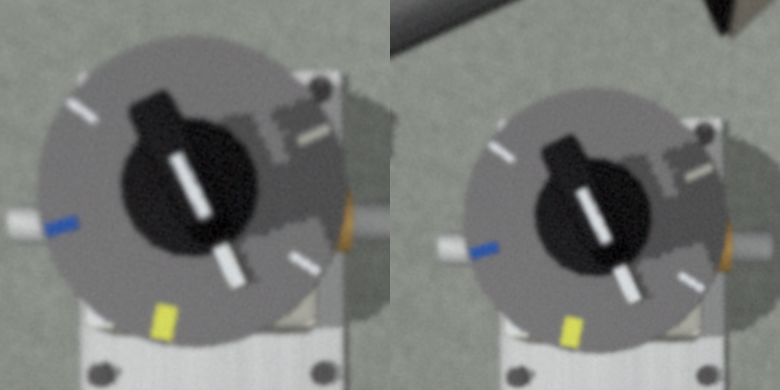

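In the rectified wrist view, the dial centre is at (194,191), giving an axis of about (0.501,-0.056). The bar runs at 24.5°, which matches the present yaw, and the yellow mark at (164,322) is 37.4° clockwise of the pointer. I'll go down and grip.

arm_command(xyz=[[1, -1, -20], [0, 0, -20], [0, 0, -20], [0, 0, -20], [0, 0, -15], [0, 0, -10], [0, 0, -10], [0, 0, -8], [0, 0, -2], [0, 0, 0]], spin=[0, 0, 0, 0, 0, 0, 0, 0, 0, 0])

```text
time: 3.05
tool_pos: [0.5011, -0.0574, 0.2798]
tool_rot: [3.142, 0.0, -2.715]
contact_force: [0.2, -0.7, 0.1]
opening: 0.0921
grip_force: 0.0
```

arm_command(xyz=[[0, 0, 0], [0, 0, 0], [0, 0, 0], [0, 0, 0], [0, 0, 0], [0, 0, 0], [0, 0, 0], [0, 0, 0], [0, 0, 0], [0, 0, 0]], spin=[0, 0, 0, 0, 0, 0, 0, 0, 0, 0], jaw=-1, squeeze=20)

```text
time: 4.05
tool_pos: [0.5006, -0.0565, 0.2796]
tool_rot: [3.138, -0.0, -2.716]
contact_force: [-3.2, 16.5, 7.6]
opening: 0.0163
grip_force: 8.4
```

arm_command(xyz=[[-0.2, 0.7, 0], [-0.2, 0.7, 0], [0, 0, 0], [0, 0, 0], [0, 0, 0]], spin=[0, 0, 0, 0, 0])

```text
time: 4.55
tool_pos: [0.5004, -0.0556, 0.2797]
tool_rot: [3.14, -0.0, -2.715]
contact_force: [-1.8, 4.4, 3.2]
opening: 0.0156
grip_force: 19.8
```

arm_command(xyz=[[-0.2, 0.5, 0], [0, 0, 0], [0, 0, 0], [0, 0, 0], [0, 0, 0], [0, 0, 0], [0, 0, 0], [0, 0, 0], [0, 0, 0], [0, 0, 0], [0, 0, 0], [0, 0, 0], [0, 0, 0], [0, 0, 0], [0, 0, 0], [0, 0, 0], [0, 0, 0], [0, 0, 0]], spin=[0, 0, -1.4, -3, -3, -3, -3, -3, -3, -3, -3, -3, -3, -3, -3, 0, 0, 0])

```text
time: 6.35
tool_pos: [0.5003, -0.0549, 0.2797]
tool_rot: [3.14, -0.001, 2.914]
contact_force: [-2.2, 6.6, 3.1]
opening: 0.0159
grip_force: 19.9
```

Run:
```python
from cell import *
from h import *
s=observe(); print(s["torque"],np.degrees(s["tool_rot"]))
a=[]
c=read_camera("top"); a.append(rectify(c,(.5,-.056),.097,.07,2700))
c=read_camera("side"); a.append(cv2.resize(c["img"][160:240,260:340+8],None,fx=4.725,fy=4.725,interpolation=2)[:378])
cv2.imwrite("pics/t2.png",np.hstack(a)[:,:,::-1])
```

```text
[ 1.2729085   0.34901517 -0.01458356] [ 1.79920644e+02 -4.46150800e-02  1.66965146e+02]
```

View pics/t2.png

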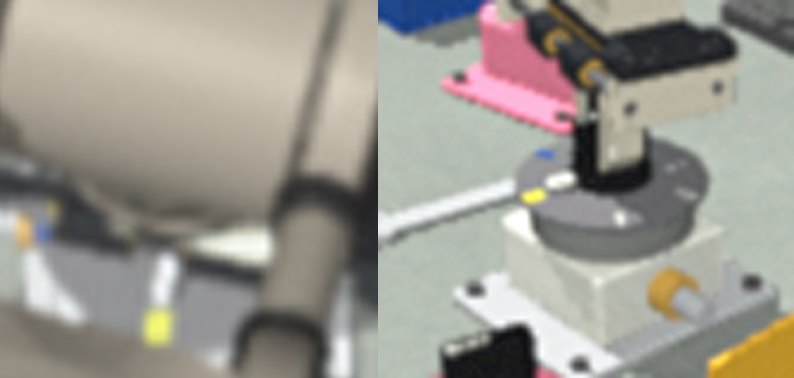

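The side crop shows the pointer lined up with the yellow mark, with the knob down. I'll ease the side force, go 4° past the mark, then make a light pull.

arm_command(xyz=[[0, 0.4, 0], [0, 0.4, 0], [0, 0, 0], [0, 0, 0], [0, 0, 0], [0, 0, 0]], spin=[0, 0, -1.5, -1.5, -1, 0])

```text
time: 7.05
tool_pos: [0.5004, -0.0546, 0.2797]
tool_rot: [3.141, -0.0, 2.844]
contact_force: [-3.3, 4.7, 3.9]
opening: 0.016
grip_force: 19.9
```

arm_command(xyz=[[0, 0, 0.5], [0, 0, 0.5], [0, 0, 0.5], [0, 0, 0.5], [0, 0, 0.5], [0, 0, 0], [0, 0, 0]], spin=[0, 0, 0, 0, 0, 0, 0])

```text
time: 7.75
tool_pos: [0.5004, -0.0546, 0.2821]
tool_rot: [3.141, -0.0, 2.846]
contact_force: [-2.2, 4.5, -4.9]
opening: 0.016
grip_force: 19.9
```

arm_command(xyz=[[0, 0, 0.5], [0, 0, 0.4], [0, 0, 0], [0, 0, 0], [0, 0, 0]], spin=[0, 0, 0, 0, 0])

```text
time: 8.25
tool_pos: [0.5003, -0.0546, 0.2831]
tool_rot: [3.141, -0.0, 2.846]
contact_force: [-2.1, 4.9, -3.4]
opening: 0.0157
grip_force: 19.9
```

arm_command(xyz=[[0, 0, 0.5], [0, 0, 0.5], [0, 0, 0], [0, 0, 0], [0, 0, 0]], spin=[0, 0, 0, 0, 0])

```text
time: 8.75
tool_pos: [0.5003, -0.0546, 0.2841]
tool_rot: [3.141, -0.0, 2.846]
contact_force: [-2.1, 4.8, -3.7]
opening: 0.0162
grip_force: 19.9
```

Run:
```python
from cell import *
from h import *
print(np.mean([observe()["contact_force"] for _ in range(5)],0))
c=read_camera("side")
cv2.imwrite("pics/s3.png",cv2.resize(c["img"][170:230,280:340],None,fx=9,fy=9,interpolation=2)[:,:,::-1])
```

```text
[-2.11958894  4.84901305 -3.74142259]
```

arm_command(xyz=[[0, 0, 0.6], [0, 0, 0.6], [0, 0, 0.6], [0, 0, 0.6], [0, 0, 0.6], [0, 0, 0], [0, 0, 0]], spin=[0, 0, 0, 0, 0, 0, 0])

```text
time: 9.5
tool_pos: [0.5003, -0.0546, 0.2871]
tool_rot: [3.141, -0.0, 2.846]
contact_force: [-0.9, 4.4, -3.3]
opening: 0.0153
grip_force: 19.9
```

Run:
```python
from cell import *
from h import *
c=read_camera("side")
cv2.imwrite("pics/s4.png",cv2.resize(c["img"][165:230,275:340],None,fx=9,fy=9,interpolation=2)[:,:,::-1])
```

```text
(no output)
```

View pics/s4.png

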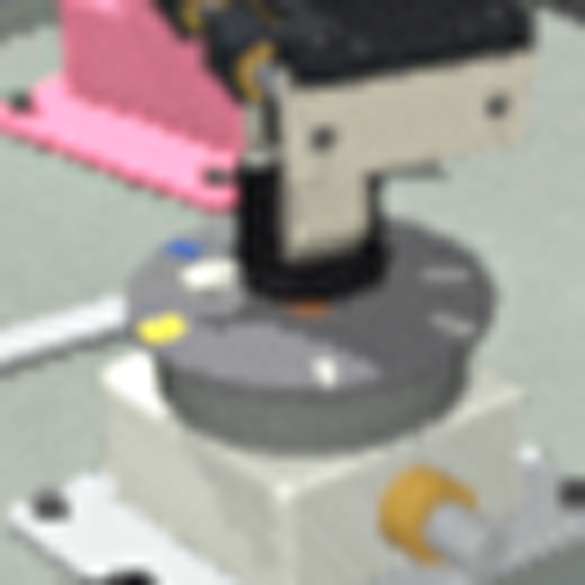

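An orange collar now shows at (308,308), so the knob is rising with the grip and the key is in the notch. I'll keep lifting gently.

arm_command(xyz=[[0, 0, 0.6], [0, 0, 0.6], [0, 0, 0.6], [0, 0, 0.6], [0, 0, 0.6], [0, 0, 0.6], [0, 0, 0.6], [0, 0, 0.6], [0, 0, 0.6], [0, 0, 0], [0, 0, 0]], spin=[0, 0, 0, 0, 0, 0, 0, 0, 0, 0, 0])

```text
time: 10.65
tool_pos: [0.5004, -0.0546, 0.2925]
tool_rot: [3.141, -0.0, 2.846]
contact_force: [-1.2, 4.8, -4.9]
opening: 0.0157
grip_force: 20.0
```

arm_command(xyz=[[0, 0, 0.4], [0, 0, 0.4], [0, 0, 0.4], [0, 0, 0.3], [0, 0, 0], [0, 0, 0]], spin=[0, 0, 0, 0, 0, 0])

```text
time: 11.25
tool_pos: [0.5004, -0.0546, 0.294]
tool_rot: [3.141, -0.0, 2.846]
contact_force: [-1.3, 4.3, -6.3]
opening: 0.0156
grip_force: 20.0
```

The rise is 14.3 mm and the force is starting to build, so the knob is at its stop. I'll let go and back off.

arm_command(xyz=[[0, 0, -0.3], [0, 0, 0], [0, 0, 0], [0, 0, 0], [0, 0, 0], [0, 0, 0], [0, 0, 0], [0, 0, 0], [0, 0, 0]], spin=[0, 0, 0, 0, 0, 0, 0, 0, 0], jaw=1)

```text
time: 12.15
tool_pos: [0.5004, -0.0547, 0.2937]
tool_rot: [3.142, -0.0, 2.846]
contact_force: [-1.0, -0.3, 0.5]
opening: 0.083
grip_force: 0.0
```

arm_command(xyz=[[0, 0, 5], [0, 0, 10], [0, 0, 20], [0, 0, 20], [0, 0, 25], [0, 0, 20], [0, 0, 0], [0, 0, 0], [0, 0, 0]], spin=[0, 0, 0, 0, 0, 0, 0, 0, 0])

```text
time: 13.05
tool_pos: [0.5002, -0.0546, 0.393]
tool_rot: [3.142, -0.002, 2.846]
contact_force: [0.3, -0.4, -0.3]
opening: 0.092
grip_force: 0.0
```

Run:
```python
from cell import *
from h import *
c=read_camera("side")
cv2.imwrite("pics/s5.png",cv2.resize(c["img"][165:230,275:340],None,fx=9,fy=9,interpolation=2)[:,:,::-1])
```

```text
(no output)
```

View pics/s5.png

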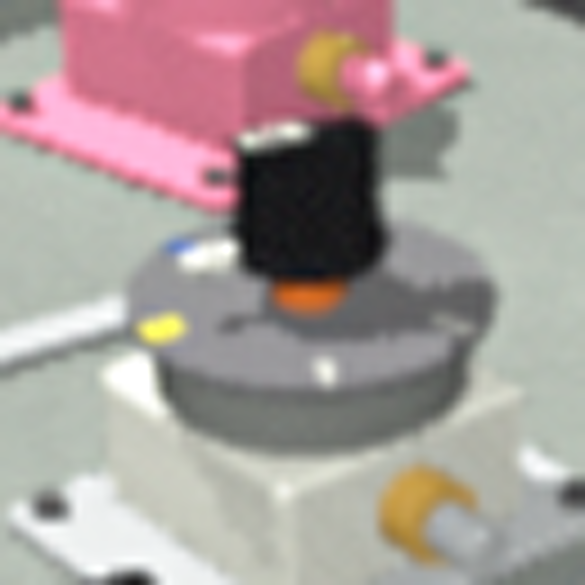

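The knob stands up with its collar clearly showing at (308,293). It's free of the gripper, and the pointer is at (208,255), raised and just past yellow.

```bash
python3 -c "
from cell import *
print(hand_in())"
```

```text
the job is handed in; nothing more can be done
None
```

I turned the knob clockwise to about 4° past the yellow mark, where its key entered the notch, pulled it up about 14 mm to its stop, let go and handed the job in; no verdict came back.

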